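Hang the pocket template on the swivel hook

TASK

The bench stand's swivel hook is turned away. Push its arm round lightly with the closed fingers until it comes to rest against its stop pin, then take the wooden pocket template (the one with the pointed top) out of the slotted rack and hang it by its hole on that arm, lowering it gently until the hook carries it. Let go of it, leave the arm against the pin, and leave everything else where it is.

Things in the scene. Friction and masses are not known exactly. Their poses are not given: they have to be found in the camera images.
- hook: Swivel hook on top of the bench stand (round cast base 150 mm wide, 16 mm post, firm on the table). Origin on the vertical swivel axis at the height of the arm's axis (235 mm above the table). x points along the arm: a level 8 mm round steel bar, straight to 80 mm from the axis, then bent up 45 degrees, its end 94 mm out and 14 mm above the arm's axis. Hub 28 mm wide; its screw's top is 21 mm above the arm's axis.
- hook_seat (a point): Point on the arm's axis 66 mm out from the swivel axis, a good place for a hung thing (anywhere on the straight bar outside the stop pin will do). The swivel is stiff: the arm stays where it is left and takes about 2 N to push round here. More than 20 N from the fingers would strain it.
- hook_stop_point (a point): Point on the arm's axis 35 mm out, the part that meets the stop pin: an upright 8 mm steel pin on a collar clamped to the post under the hub, 36 mm from the swivel axis, its top 10 mm above the arm's axis. The collar is set anew each time and its place is not measured: the arm starts 0.7 to 2.2 rad anticlockwise (seen from above) of the pin and must turn clockwise until it is felt to stop.
- pocket_center (a point): Pocket template: plywood plate 8 mm thick, 120 mm wide, 150 mm tall, with straight sides 114 mm high, then a point at the top; 60 to 130 g. It stands on its straight edge in one of the rack's three slots. This point is its centre, half-way up (75 mm above the bottom edge). x axis across the thickness, y along the width, z up towards the point. Take it beside the hole, not in front of it.
- pocket_hole (a point): Centre of the template's hanging hole, 26 mm across, 118 mm above the bottom edge on the middle line; axes as the template's. When it hangs, the hole's top edge rests on the bar, so this point is 9 mm below the arm's axis. To pass over the bent-up end it must be about 6 mm above the arm's axis. More than 20 N between template and hook is too much.
- rack: Slotted hardwood rack, 201 mm (x) by 130 mm (y), 40 mm high, fixed to the table; origin under its centre. Three slots along its y, 11 mm wide, 70 mm apart (at x = -70, 0 and 70 mm), their floor 10 mm above the table, 30 mm deep and open at both ends.
- flap: Bystander: square-topped plywood template 100 by 142 by 8 mm in another slot of the rack; origin at the middle of its bottom edge.
- knee: Bystander: round-topped plywood template 110 by 145 by 8 mm in another slot of the rack; origin at the middle of its bottom edge.
- mug: Bystander: blue mug, 80 mm wide, 95 mm tall; origin under its centre.
- button_jar: Bystander: clear jar of buttons, 60 mm wide, 64 mm tall; origin under its centre.
- spray_bottle: Bystander: clear spray bottle, 66 mm wide, 165 mm tall; origin under its centre.
- shears: Bystander: dressmaker's shears lying flat, 220 mm long, 12 mm thick; origin near the pivot, x towards the points.
- marker: Bystander: marker pen lying on the table, 130 mm long, 17 mm thick; origin under its middle.
Not all that is in view belongs to the job. Leave any pink look-alike of the part that bears hook alone.

How it is judged (in metres and radians):
On the way, in this order (a step that is already met when the one before it is completed fails the run):
1. the hook's arm has been turned to rest against the stop pin (horizontal distance between hook_stop_point and stop_c0 below 0.01 m), for 0.3 s.
2. the pocket template hangs by its hole on the arm, the arm still against the pin (horizontal distance between hook_stop_point and stop_c0 below 0.01 m and x of pocket_hole in the frame of hook between 0.04 and 0.084 m and y of pocket_hole in the frame of hook between -0.007 and 0.007 m and z of pocket_hole in the frame of hook between -0.0125 and -0.006 m and contact force between pocket and hook above 0.3 N), for 0.2 s.
At the end, for the whole second after the job is handed in: The arm lies against the stop pin (gap under 2 mm); the pocket template hangs on the straight part of the bar by its hole, let go, upright within 7 degrees, at rest (under 20 mm/s), the hole's top edge on the bar (within 3 mm) and its middle line within 7 mm of the bar (all of step 2 and angle between pocket_center's own z axis and vertical below 0.12 rad and linear speed of pocket below 0.02 m/s); the robot touches nothing.
It fails at once if the fingers press on the hook with more than 20 N (contact force between the fingers and hook above 20 N).
It fails at once if the template presses on the hook with more than 20 N (contact force between pocket and hook above 20 N).
It fails at once if the template is dropped (falls freely, over 0.5 m/s) (contact force between the fingers and pocket below 0.05 N and linear speed of pocket above 0.5 m/s).
It fails at once if another thing on the table or in the rack is shifted by more than 20 mm (distance of any of flap, knee, mug, button_jar, spray_bottle, shears, marker from where it was at the start of the episode above 0.02 m).
It also fails if it takes over 72 s, if anything falls off the work surface, if the arm or the gripper's body presses on something with over 40 N, if the wrist force passes 120 N, or if a joint passes its speed limit or range.

ROBOT

A 6-joint arm with a two-finger parallel gripper is mounted at the origin on the work surface. World frame = base frame: x ahead of the robot, y to its left, z up, the work surface at z = 0. Lengths are in mm, angles in rad, forces in N, time in s.
With the tool pointing down it reaches from about 300 to 875 mm from the base axis. Payload 6.4 kg.
Tool frame: the origin (TCP) lies midway between the tips of the shut fingers; the grasp point (between the pads) lies 19 mm behind it; z points along the fingers, y is the line along which they close (so a half turn about z gives the same grasp; the last joint's range is limited). The gripper opens to 85 mm and grips with 20 to 120 N. Pads are 22 mm wide; open, the fingers measure 114 mm over their backs; the gripper's body (76 mm by 85 mm) begins 54 mm behind the grasp point. The pads swing forward as they close: fully open they stand 13 mm farther back than shut.
Start: joints at [1.056, 0.181, 1.607, -0, 1.354, -0.206], TCP at [174.74, 547.82, 231.288] pointing down, gripper open.
Joint ranges: [-2.99, 2.99], [-0.89, 2.07], [0.3, 2.58], [-1.14, 4.28], [0, 2.63], [-3.12, 3.12]. Speed limits (rad/s): [2.57, 2.57, 3.01, 3.14, 3.14, 3.14].

INTERFACE

Orientations are given as a unit quaternion [x, y, z, w].
In Python, from station import robot, optics, job, telemetry gives the robot as it stands. The module is installed in compiled form; this text tells all that it offers. Calls block until the motion is done:
- robot.move_pose(position, orientation): joint-space move of the TCP to a pose.
- robot.movel(position, ori=None, v=150, guard=None): straight line of the TCP; ori=None keeps the orientation; v is the mean speed in mm/s. With guard (N) it stops when the force on the tool has changed by that much, and returns True; else False.
- robot.goto_joints(angles): joint-space move.
- robot.open_gripper() and robot.grasp(): open the fingers fully, or close them until they stop; the grip force is fixed at half the most.
- robot.wait(seconds).
- robot.solve_ik(position, orientation): joint angles nearest the present ones, or None.
- optics.read_camera(name): name is "scene" or "top" or "wrist"; returns (picture, depth): 384x512x3 uint8, red, green, blue; 384x512 float32, mm along the optical axis (not along the pixel's ray), 0 where there is no reading.
- optics.camera_params(name): a dict with "fx", "fy", "cx", "cy" (pixels), "dist" ([k1, k2, p1, p2, k3] as OpenCV has them; the pictures are not rectified), "rvec" (rotation vector, rad) and "tvec" (3), from world to camera coordinates, as OpenCV has them; the wrist camera has in their place "hand_eye" (4x4, takes a point from camera to tool coordinates, whose origin is the TCP and whose axes are the flange's). Camera axes: x right, y down, z forward; pixel columns grow to the right and rows downward; lengths in mm; the calibration is good to about 2 mm. A picture is of the moment at which its call begins: read the wrist's pose just before it. camera_params takes no time and is no camera call.
A pose or a line that the arm cannot do raises robot.PlanningError and nothing moves.
- job.close_job(): hands the job in; it is judged then, once.
Readings, each from a call of its own:
- telemetry.current_t(): time.
- telemetry.current_qpos(): joint angles.
- telemetry.current_dq(): joint speeds.
- telemetry.current_joint_torque(): joint torques, N m.
- telemetry.current_ee_pos(): TCP position.
- telemetry.current_tool_rot(): TCP orientation.
- telemetry.current_ft_force(): force on the tool from outside, world axes, zero at the start.
- telemetry.current_torque(): the same for the moment, N m.
- telemetry.current_grip_width(): finger opening in mm.
- telemetry.current_grasp_force(): force on a finger pad.
Only numpy, scipy, OpenCV 4.12 (cv2) and the standard library are available. Lean on these libraries where they do the work, as an engineer would, in place of code of your own. Each camera call takes 0.05 s, during which the arm holds its last target. There are 200 camera calls.

## Working session

There is one attempt and no reset: what is moved stays moved. The work goes in short steps, each a Python script; the robot and the scene stay as the last script left them, time stands still between calls to the robot, and variables do not carry over. Pictures are saved under pics/ and viewed, at most 10 in all, crops included, and the job is handed in when it is done.

```bash
mkdir -p pics; cat > h.py <<'E'
import numpy as np, cv2
from station import robot, optics, job, telemetry
from scipy.spatial.transform import Rotation as R
def snap(n,tag):
    pos=np.array(telemetry.current_ee_pos()); q=telemetry.current_tool_rot()
    im,d=optics.read_camera(n); np.savez(f'pics/{tag}.npz',im=im,d=d,pos=pos,q=q)
    cv2.imwrite(f'pics/{tag}.png',im[:,:,::-1]); return im,d
def cloud(n,tag):
    f=np.load(f'pics/{tag}.npz'); d=f['d']; p=optics.camera_params(n)
    K=np.array([[p['fx'],0,p['cx']],[0,p['fy'],p['cy']],[0,0,1]]); dist=np.array(p['dist'],float)
    h,w=d.shape; u,v=np.meshgrid(np.arange(w),np.arange(h))
    x=cv2.undistortPoints(np.stack([u,v],-1).reshape(-1,1,2).astype(np.float64),K,dist).reshape(h,w,2)
    P=np.dstack([x*d[...,None],d]).astype(float)
    if 'hand_eye' in p:
        H=np.array(p['hand_eye']); P=P@H[:3,:3].T+H[:3,3]
        P=P@R.from_quat(f['q']).as_matrix().T+f['pos']
    else:
        Rm=cv2.Rodrigues(np.array(p['rvec'],float))[0]; P=(P-np.array(p['tvec']).ravel())@Rm
    P[d==0]=np.nan
    return f['im'],P
E
python3 - <<'E'
from h import *
a,_=snap('top','top0'); b,_=snap('scene','sc0')
cv2.imwrite('pics/both.png',np.hstack([a,b])[:,:,::-1][:, :])
im=cv2.imread('pics/both.png'); cv2.imwrite('pics/both.png',np.vstack([im[:,:512],im[:,512:]])[:, :])
print(cv2.imread('pics/both.png').shape)
for n in('top','scene','wrist'):print(optics.camera_params(n))
print(telemetry.current_tool_rot(),telemetry.current_t())
E
```

```text
(768, 512, 3)
{'fx': 358.72889279980745, 'fy': 358.72889279980745, 'cx': 259.9401358519854, 'cy': 190.89335932847237, 'dist': array([-0.0388248,  0.       ,  0.       ,  0.       ,  0.       ]), 'rvec': array([ 2.09700265, -2.12539498,  0.16562173]), 'tvec': array([-152.82170437,  568.22440857, 1065.96428754])}
{'fx': 387.7944792215944, 'fy': 387.7944792215944, 'cx': 253.21825579890194, 'cy': 193.8282835756787, 'dist': array([-0.08185023,  0.        ,  0.        ,  0.        ,  0.        ]), 'rvec': array([ 2.44369613,  1.05390197, -0.29154702]), 'tvec': array([-240.28590329, -396.13825322, 1798.07562328])}
{'fx': 304.39623425864835, 'fy': 304.39623425864835, 'cx': 247.171005177675, 'cy': 194.46432044664093, 'dist': array([0.00787953, 0.        , 0.        , 0.        , 0.        ]), 'hand_eye': array([[ 7.66970534e-04, -9.64979231e-01, -2.62325172e-01,
         6.68382231e+01],
       [ 9.99999508e-01,  5.75168388e-04,  8.07946134e-04,
         3.65509991e-01],
       [-6.28770093e-04, -2.62325663e-01,  9.64979197e-01,
        -1.43077196e+02],
       [ 0.00000000e+00,  0.00000000e+00,  0.00000000e+00,
         1.00000000e+00]])}
[ 1.53782333e-01  9.88104445e-01 -7.24473360e-04 -2.73766373e-04] 0.1
```

View pics/top0.png

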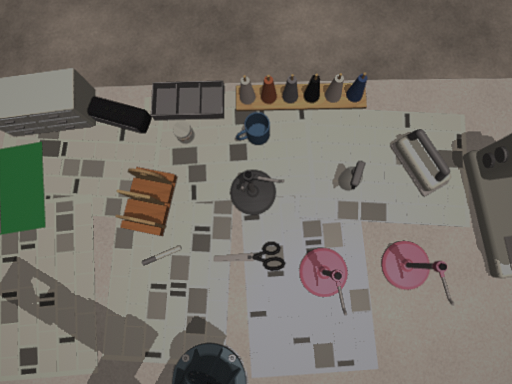

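View pics/sc0.png

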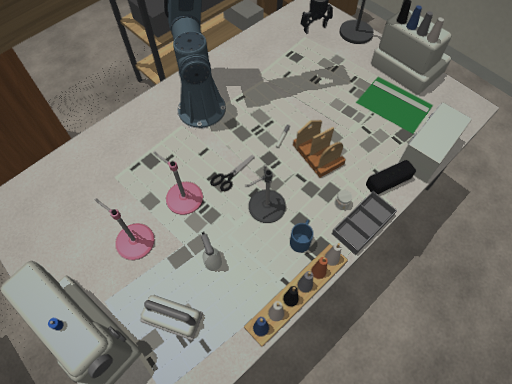

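The top view shows the dark stand at about (253,190). Pink look-alikes are at (323,272) and (405,265), and the rack with its three plates is at (148,200). Next I'll measure and take one enlarged crop of the rack and stand from both cameras.

```bash
python3 - <<'E'
from h import *
a,P=cloud('top','top0'); b,S=cloud('scene','sc0')
c1=cv2.resize(a[150:240,110:300],None,fx=4,fy=4,interpolation=cv2.INTER_CUBIC)
c2=cv2.resize(b[110:225,210:350],None,fx=5,fy=5,interpolation=cv2.INTER_CUBIC)[:,:700]
c=np.zeros((c1.shape[0]+c2.shape[0],760,3),np.uint8); c[:c1.shape[0],:c1.shape[1]]=c1; c[c1.shape[0]:,:700]=c2
c=cv2.resize(c,None,fx=.64,fy=.64,interpolation=cv2.INTER_AREA)
cv2.imwrite('pics/crop1.png',c[:,:,::-1]); print(c.shape)
for nm,Q,(r0,r1,c0,c1_) in(('top',P,(150,240,110,190)),('top',P,(160,215,225,295)),('scene',S,(110,180,285,350)),('scene',S,(160,225,240,300))):
    q=Q[r0:r1,c0:c1_].reshape(-1,3); z=q[:,2]
    print(nm,np.histogram(z[~np.isnan(z)],bins=[-20,5,15,35,45,80,120,140,155,165,180,200,220,245,265,300]))
q=P[160:215,225:295].reshape(-1,3); m=(q[:,2]>222)&(q[:,2]<265); print(np.round(q[m]))
q=S[160:225,240:300].reshape(-1,3); m=(q[:,2]>222)&(q[:,2]<265); print(np.round(q[m]))
E
```

```text
(598, 486, 3)
top (array([3980,  437,  167, 1878,  151,  171,  131,  221,   33,    0,    0,
          0,    0,    0,    0]), array([-20,   5,  15,  35,  45,  80, 120, 140, 155, 165, 180, 200, 220,
       245, 265, 300]))
top (array([2004,  826,  697,    5,    8,   16,    7,    5,    4,    4,    0,
         41,  121,   93,    0]), array([-20,   5,  15,  35,  45,  80, 120, 140, 155, 165, 180, 200, 220,
       245, 265, 300]))
scene (array([2498,  375,  192,  477,  299,  366,  169,  140,   13,    1,    0,
          0,    0,    0,    0]), array([-20,   5,  15,  35,  45,  80, 120, 140, 155, 165, 180, 200, 220,
       245, 265, 300]))
scene (array([2392,  774,  460,    4,   16,   28,   10,    7,    5,   11,   10,
         22,   97,   46,    0]), array([-20,   5,  15,  35,  45,  80, 120, 140, 155, 165, 180, 200, 220,
       245, 265, 300]))
[[ 587. -133.  248.]
 [ 585. -128.  245.]
 [ 584. -131.  248.]
 [ 586. -133.  244.]
 [ 585. -136.  246.]
 [ 584. -138.  249.]
 [ 584. -141.  249.]
 [ 582. -125.  248.]
 [ 580. -129.  257.]
 [ 580. -131.  258.]
 [ 579. -134.  258.]
 [ 579. -136.  258.]
 [
[... 6439 characters left out ...]
 237.]
 [ 571. -170.  233.]
 [ 564. -192.  243.]
 [ 565. -188.  239.]
 [ 565. -184.  235.]
 [ 568. -182.  237.]
 [ 568. -177.  231.]
 [ 560. -197.  237.]
 [ 562. -194.  236.]
 [ 566. -194.  241.]
 [ 568. -191.  239.]
 [ 567. -185.  232.]
 [ 558. -205.  238.]
 [ 560. -202.  237.]
 [ 562. -199.  236.]
 [ 564. -197.  236.]
 [ 568. -196.  239.]
 [ 556. -221.  247.]
 [ 558. -218.  246.]
 [ 556. -212.  237.]
 [ 558. -210.  236.]
 [ 560. -207.  236.]
 [ 563. -205.  237.]
 [ 566. -203.  237.]
 [ 554. -224.  242.]
 [ 558. -223.  246.]
 [ 559. -220.  243.]
 [ 562. -218.  244.]
 [ 560. -211.  233.]
 [ 564. -211.  239.]
 [ 560. -225.  243.]
 [ 562. -223.  243.]
 [ 563. -218.  239.]
 [ 563. -215.  236.]]
```

View pics/crop1.png

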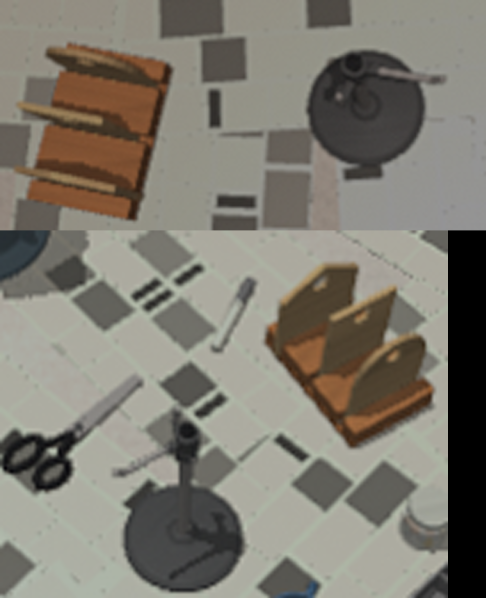

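The close crop settles the choice. The three plates in the lower half are square-topped (crop pixel 360,330), round-topped (395,370) and pointed with side shoulders (320,300). The pointed one stands in the slot nearest the robot, so it is the pocket template. The dark stand has its arm at about -99° and its pin at about 155°. I'll check the plates numerically, then push.

```bash
python3 - <<'E'
from h import *
a,P=cloud('top','top0'); b,S=cloud('scene','sc0')
for nm,Q,(r0,r1,c0,c1) in(('top',P,(150,240,110,190)),('scene',S,(110,180,285,350))):
    q=Q[r0:r1,c0:c1].reshape(-1,3); q=q[(q[:,2]>55)&(q[:,2]<175)]
    r=Q[r0:r1,c0:c1].reshape(-1,3); r=r[abs(r[:,2]-40)<4][:,:2].astype(np.float32)
    print(nm,'rack',cv2.minAreaRect(r))
    # cluster by coordinate along rack x
    rr=cv2.minAreaRect(r); box=cv2.boxPoints(rr); e=[box[1]-box[0],box[2]-box[1]]; ex=max(e,key=np.linalg.norm); ex=ex/np.linalg.norm(ex); ex*=np.sign(ex[0])
    ey=np.array([-ex[1],ex[0]]); print(' ex',ex)
    s=(q[:,:2]-rr[0])@ex; t=(q[:,:2]-rr[0])@ey
    for k in(-70,0,70):
        m=abs(s-k)<25; 
        if m.sum()<10: continue
        print(k,m.sum(),'zmax',np.round(np.percentile(q[m,2],99)),'s by z',[(z,np.round(np.median(s[m&(abs(q[:,2]-z)<12)]),1)) for z in(70,95,120,145)],'t',np.round(np.percentile(t[m],[1,99])),'t top',np.round(np.median(t[m&(q[:,2]>np.percentile(q[m,2],90))])))
# joints for plan
C=np.array([572.5,-135])
def T(th,off,r=66,z=222):
    d=np.array([np.cos(th),np.sin(th)]); n=np.array([-d[1],d[0]])
    x=np.array([*-d,0]); zz=np.array([0,0,-1.]); y=np.cross(zz,x)
    return [*(C+r*d+off*n),z],R.from_matrix(np.c_[x,y,zz]).as_quat()
for th in(-99,-140,-192): print(th,robot.solve_ik(*T(np.radians(th),40)), robot.solve_ik(*T(np.radians(th),40,z=330)))
E
```

```text
top rack ((544.8594970703125, 195.64149475097656), (135.7917938232422, 201.66091918945312), 77.94473266601562)
 ex [ 0.9779466  -0.20885512]
-70 165 zmax 162.0 s by z [(70, np.float64(-74.0)), (95, np.float64(-73.4)), (120, np.float64(-71.7)), (145, np.float64(-70.4))] t [-69.  51.] t top -8.0
0 224 zmax 156.0 s by z [(70, np.float64(-3.8)), (95, np.float64(-3.8)), (120, np.float64(-3.8)), (145, np.float64(-0.5))] t [-46.  55.] t top 4.0
70 260 zmax 156.0 s by z [(70, np.float64(66.5)), (95, np.float64(66.5)), (120, np.float64(66.9)), (145, np.float64(69.1))] t [-53.  55.] t top 0.0
scene rack ((546.1837158203125, 194.79229736328125), (128.7971954345703, 203.12973022460938), 79.00373077392578)
 ex [ 0.9816396 -0.1907451]
-70 322 zmax 156.0 s by z [(70, np.float64(-66.5)), (95, np.float64(-65.9)), (120, np.float64(-66.1)), (145, np.float64(-68.1))] t [-66.  50.] t top -13.0
0 292 zmax 155.0 s by z [(70, np.float64(2.8)), (95, np.float64(3.4)), (120, np.float64(2.9)), (145, np.float64(2.5))] t [-44.  52.] t top 3.0
70 275 zmax 155.0 s by z [(70, np.float64(71.1)), (95, np.float64(73.0)), (120, np.float64(71.6)), (145, np.float64(72.2))] t [-52.  51.] t top -6.0
-99 [-5.16787602e-01  3.22025780e-01  1.45321511e+00 -4.44089210e-16
  1.36635176e+00 -3.59707969e-01] [-5.16787602e-01  2.56333265e-01  1.32006786e+00 -4.44089210e-16
  1.56519153e+00 -3.59707969e-01]
-140 [-5.65536879e-01  2.12772830e-01  1.58859536e+00 -4.44089210e-16
  1.34022446e+00  3.07127747e-01] [-5.65536879e-01  1.41222728e-01  1.45457968e+00 -4.44089210e-16
  1.54579024e+00  3.07127747e-01]
-192 [-5.37073560e-01  7.69304617e-02  1.74234254e+00 -4.44089210e-16
  1.32231966e+00  1.24316228e+00] [-5.37073560e-01  1.16884702e-05  1.60431484e+00 -4.44089210e-16
  1.53726612e+00  1.24316228e+00]
```

```bash
cat >> h.py <<'E'
C=np.array([572.5,-135.])
def T(th,off,r=66,z=222):
    d=np.array([np.cos(th),np.sin(th)]); n=np.array([-d[1],d[0]])
    x=np.array([*-d,0]); zz=np.array([0,0,-1.]); y=np.cross(zz,x)
    return [*(C+r*d+off*n),z],R.from_matrix(np.c_[x,y,zz]).as_quat()
F=lambda: np.array(telemetry.current_ft_force())
E
python3 - <<'E'
from h import *
t0=telemetry.current_t()
robot.grasp()
p=np.array(telemetry.current_ee_pos()); 
robot.move_pose(*T(np.radians(-99),45,z=340)); print(telemetry.current_t()-t0)
snap('wrist','w0')
robot.movel(T(np.radians(-99),45)[0],v=150)
f0=F(); hit=False
for off in (45,20):
    hit=robot.movel(T(np.radians(-99),off)[0],v=40,guard=6)
th=-99
while not hit and th>-197:
    th-=8
    q=T(np.radians(th),16); hit=robot.movel(*q,v=35 if th>-170 else 12,guard=5)
    f=F()-f0; print(th,hit,np.round(f,1),round(telemetry.current_t()-t0,1))
    if np.linalg.norm(f[:2])>7: break
print(telemetry.current_ee_pos())
E
```

```text
3.8417
-107 False [0.  0.7 0.9] 6.4
-115 False [-0.3 -1.   0. ] 6.8
-123 False [ 0.3 -0.3  0.9] 7.2
-131 False [-1. -0.  0.] 7.6
-139 False [-0.2  0.4  0.4] 8.1
-147 False [-0.5 -0.1  0.6] 8.5
-155 False [ 0.3 -0.2  0.5] 8.9
-163 False [ 0.1 -1.1  0.4] 9.3
-171 False [ 0.5 -1.5 -0.4] 10.2
-179 False [ 0.5 -1.  -0.1] 11.2
-187 False [-0.  -2.   0.1] 12.1
-195 True [-1.3 -2.9  1.4] 12.8
[ 504.34403781 -135.86261819  221.80537285]
```

```bash
python3 - <<'E'
from h import *
p=np.array(telemetry.current_ee_pos())
d=np.radians(-192); n=np.array([-np.sin(d),np.cos(d),0])
h=robot.movel(p-5*n,v=6,guard=7); print(h,np.round(np.array(telemetry.current_ee_pos())-p,2),F())
robot.movel(p+25*n,v=80)
q=T(d,30,r=110,z=345); robot.movel(q[0],q[1],v=200)
snap('wrist','w1'); im,P=cloud('wrist','w1'); snap('top','t1')
print(telemetry.current_t())
z=P[...,2]; m=(z>228)&(z<262); Q=P[m]; 
print(len(Q)); hub=Q[(np.hypot(Q[:,0]-572,Q[:,1]+135)<18)&(Q[:,2]>243)]; print('hub',np.median(hub,0),hub.min(0),hub.max(0))
dd=np.array([np.cos(d),np.sin(d)])
s=(Q[:,:2]-C)@dd; t=(Q[:,:2]-C)@n[:2]
for k in range(20,100,6):
    w=(abs(s-k)<3)&(abs(t)<25); print(k,w.sum(),np.round(np.percentile(t[w],[2,50,98]),1) if w.sum() else '',np.round(np.percentile(Q[w,2],90)) if w.sum() else '')
E
```

```text
True [-0.07  0.19 -0.23] [ 0.01172929 -2.50753889  1.46902593]
14.7417
3805
hub [ 572.64532764 -136.02129853  249.53660052] [ 560.28638762 -149.07936811  243.02275843] [ 587.56977284 -121.79329262  258.77528609]
20 122 [-5.4 -0.4  4.3] 240.0
26 88 [-4.6 -0.3  3.7] 240.0
32 158 [-11.9  -4.5   2.4] 245.0
38 106 [-10.6  -2.2   2.3] 244.0
44 80 [-5.  -1.1  2.1] 240.0
50 80 [-5.2 -1.4  2. ] 240.0
56 79 [-5.4 -1.8  1.8] 240.0
62 72 [-5.7 -1.7  1.6] 240.0
68 77 [-5.9 -2.1  1.4] 240.0
74 73 [-6.1 -2.5  1.2] 240.0
80 84 [-6.6 -2.3  1. ] 245.0
86 82 [-6.9 -2.6  0.8] 249.0
92 21 [-6.1 -2.9 -0. ] 250.0
98 0
```

View pics/w1.png

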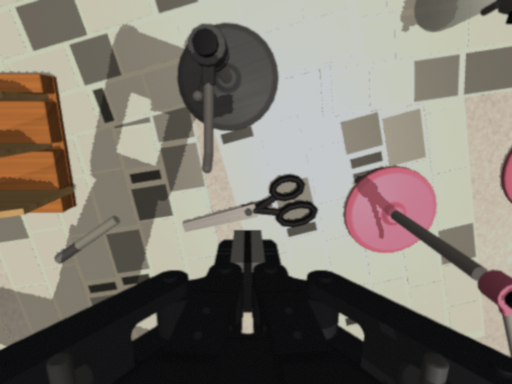

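The wrist view shows the bar running from the hub at (207,42) to its tip at (207,168). The pin at (197,97) is touching its left side, as planned. Both pushes hit the guard, so the arm is on the stop. Next I'll look at the template from close by.

```bash
cat >> h.py <<'E'
def down(yaw):
    x=np.array([np.cos(yaw),np.sin(yaw),0]); zz=np.array([0,0,-1.]); return R.from_matrix(np.c_[x,np.cross(zz,x),zz]).as_quat()
E
python3 - <<'E'
from h import *
ey=np.array([.205,.979]); ey/=np.linalg.norm(ey); ex=np.array([ey[1],-ey[0]])
c=np.array([545.5,195.2])-70*ex-9*ey; print('plate',c)
t=c-75*ey
robot.open_gripper()
robot.move_pose([*t,270],down(np.arctan2(ey[1],ey[0])))
print(telemetry.current_t(),telemetry.current_qpos())
snap('wrist','w2'); im,P=cloud('wrist','w2')
Q=P.reshape(-1,3); Q=Q[(Q[:,2]>50)&(Q[:,2]<175)]
s=(Q[:,:2]-c)@ex; tt=(Q[:,:2]-c)@ey
m=(abs(s)<20)&(abs(tt)<80); print(m.sum(),'zmax',np.percentile(Q[m,2],[50,98,99.8]))
for k in range(-70,75,10):
    w=m&(abs(tt-k)<5)
    if w.sum()>5:
        zt=np.percentile(Q[w,2],95); e=w&(Q[:,2]>zt-4)
        print(k,w.sum(),'ztop',round(zt,1),'s top',np.round(np.percentile(s[e],[5,50,95]),1),'s all',np.round(np.percentile(s[w],[2,98]),1))
print('t ends',np.percentile(tt[m],[.3,99.7]), 'shoulder', np.percentile(tt[m&(Q[:,2]>115)],[.3,99.7]))
m=(abs(s-70)<25)&(abs(tt-9)<60)&(Q[:,2]>130); print('flap top s',np.percentile(s[m],[2,50,98]))
E
```

```text
plate [475.14139165 200.73770986]
16.6083 [ 1.98759760e-02 -7.69914746e-02  1.79697587e+00 -4.62536273e-04
  1.42087426e+00  2.28285519e-01]
1316 zmax [144.392203   159.88724625 161.07075417]
-60 18 ztop 126.8 s top [-3.8  0.1  3.9] s all [-3.8  3.9]
-50 90 ztop 132.2 s top [-3.6  0.1  3.8] s all [-3.7  3.8]
-40 89 ztop 137.7 s top [-3.6  0.1  3.7] s all [-3.6  3.7]
-30 99 ztop 144.2 s top [-3.4  0.1  3.6] s all [-3.5  3.6]
-20 108 ztop 150.4 s top [-3.3  0.1  3.5] s all [-3.4  3.5]
-10 115 ztop 155.9 s top [-3.2  0.9  4.2] s all [-3.2  4.2]
0 139 ztop 160.7 s top [-3.1  0.1  4.1] s all [-3.1  4.1]
10 121 ztop 158.4 s top [-3.1  0.9  4.1] s all [-3.1  4.1]
20 127 ztop 152.8 s top [-3.1  0.9  4.2] s all [-3.1  4.2]
30 120 ztop 146.8 s top [-3.1  0.6  4.2] s all [-3.1  4.3]
40 115 ztop 140.5 s top [-3.1  1.   4.3] s all [-3.2  4.3]
50 103 ztop 134.5 s top [-3.2  0.2  3.5] s all [-3.2  3.6]
60 72 ztop 128.9 s top [-3.2  0.2  3.6] s all [-3.2  3.6]
t ends [-56.82430823  61.91493749] shoulder [-56.82430823  61.91493749]
flap top s [65.90295326 67.89809478 73.92148141]
```

View pics/w2.png

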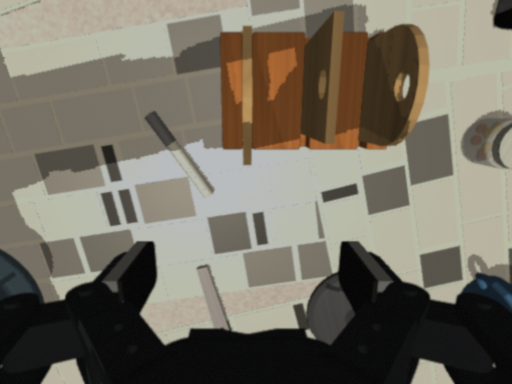

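The wrist view shows the pointed plate edge-on at (247,25)–(247,163), upright, with a measured peak z of 161 and its centre at t≈+2. I'll grasp it on the -y side of the hole and lift.

```bash
python3 - <<'E'
from h import *
ey=np.array([.205,.979]); ey/=np.linalg.norm(ey); ex=np.array([ey[1],-ey[0]])
c=np.array([475.14,200.74])+2*ey+0.4*ex
g=c-36*ey; yaw=np.arctan2(ey[1],ey[0])
robot.movel([*g,200],v=200)
print(robot.movel([*g,101],v=100,guard=8))
robot.grasp(); print('w',telemetry.current_grip_width(),telemetry.current_ee_pos(),F())
p=np.array(telemetry.current_ee_pos())
robot.movel(p+[0,0,60],v=60); robot.movel(p+[0,0,205],v=150); robot.wait(.3)
print('w',telemetry.current_grip_width(),F(),telemetry.current_t())
a=np.radians(-193.9); u=np.array([np.cos(a),np.sin(a)]); tx=np.array([u[1],-u[0]]); print(tx)
d=np.radians(-192); B=C+66*np.array([np.cos(d),np.sin(d)])-2.15*np.array([-np.sin(d),np.cos(d)])
print('B',B)
y2=np.arctan2(tx[1],tx[0])
pos=lambda r,h:[*(B+(r-66)*u-36*tx),235+h-27]
robot.move_pose([*pos(140,0)[:2],300],down(y2))
print(telemetry.current_t()); robot.wait(.2)
pp=np.array(telemetry.current_ee_pos())
snap('wrist','w3'); im,P=cloud('wrist','w3')
Q=P.reshape(-1,3)-pp; X=Q[:,:2]@tx-36; S=Q[:,:2]@u; Z=Q[:,2]
m=(abs(S)<15)&(abs(X)<80)&(Z>-100)&(Z<75); 
for k in range(-60,65,10):
    w=m&(abs(X-k)<4)
    if w.sum()>5: 
        zt=np.percentile(Z[w],95); e=w&(Z>zt-4); print(k,w.sum(),'ztop',np.round(zt-27,1),'S',np.round(np.percentile(S[e],[5,95]),1))
print('ends',np.percentile(X[m],[.3,99.7]))
snap('scene','s3')
E
```

```text
False
w 7.3592304025620185 [468.73709864 167.35572126 101.17091189] [ 0.06982812 -0.45419031  1.93320335]
w 7.258050321741756 [-0.29914769  0.41570532 -0.06547619] 21.6167
[0.24022804 0.97071648]
B [ 508.38926849 -119.17481106]
22.7917
-60 64 ztop -1.5 S [-3.5  3.6]
-50 179 ztop 10.1 S [-5.4  5.8]
-40 622 ztop 23.3 S [-6.6  7.3]
-30 1121 ztop 40.7 S [-6.2  6.7]
-20 3210 ztop 47.1 S [-14.  14.]
-10 417 ztop 28.3 S [-3.2  4. ]
0 679 ztop 32.6 S [-3.2  4.1]
10 771 ztop 29.0 S [-3.   3.9]
20 720 ztop 22.9 S [-3.1  4.1]
30 635 ztop 17.0 S [-3.2  3.9]
40 586 ztop 11.0 S [-3.  4.]
50 539 ztop 4.9 S [-3.1  4.1]
60 257 ztop -0.8 S [-3.1  4. ]
ends [-57.52114425  59.48518526]
```

View pics/w3.png

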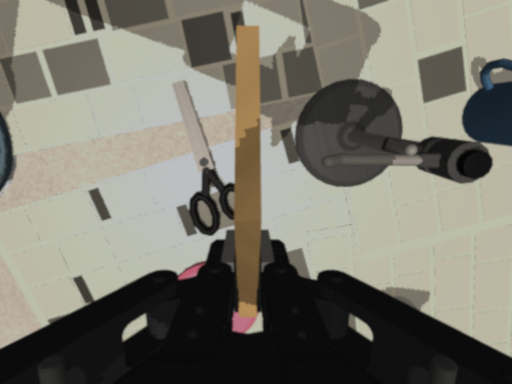

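The plate is held upright and centred, running from (248,28) to (248,300). The bar tip shows at (332,160), pointing at the plate, and the pin is touching the bar at (410,150). I'll measure the bar in this same view, then insert.

```bash
python3 - <<'E'
from h import *
im,P=cloud('wrist','w3'); Q=P.reshape(-1,3)
a=np.radians(-193.9); u=np.array([np.cos(a),np.sin(a)]); tx=np.array([u[1],-u[0]])
B=np.array([508.39,-119.17])
Q=Q[(Q[:,2]>228)&(Q[:,2]<262)]; r=(Q[:,:2]-B)@u+66; t=(Q[:,:2]-B)@tx
for k in range(26,100,6):
    w=(abs(r-k)<3)&(abs(t)<20)
    if w.sum()>3: print(k,w.sum(),np.round(np.percentile(t[w],[3,50,97]),1),np.round(np.percentile(Q[w,2],[50,95]),1))
w=(abs(t)<8)&(r<110); print('rmax',np.percentile(r[w],99.8))
y2=np.arctan2(tx[1],tx[0]); pos=lambda r,h:[*(B+(r-66)*u-36*tx),235+h-27]
q=robot.solve_ik(pos(66,-10),down(y2)); print(q,telemetry.current_qpos())
E
```

```text
26 129 [-3.5  1.2  4.8] [238.8 240.2]
32 176 [-2.9  3.6 11.9] [239.6 245.9]
38 257 [-2.5  6.2 11.2] [238.7 244.6]
44 107 [-3.   1.2  4.4] [238.7 240.1]
50 104 [-3.1  0.8  4.3] [238.9 240.3]
56 109 [-3.1  1.1  4.3] [238.8 239.9]
62 106 [-3.1  0.8  4.4] [238.7 240.1]
68 106 [-3.2  1.   4.3] [238.7 240.1]
74 107 [-3.2  1.4  4.3] [238.6 240.3]
80 76 [-2.7  1.7  4.4] [242.  245.1]
86 98 [-2.6  1.6  4.5] [248.  249.7]
92 54 [-2.5  1.   3.9] [247.7 249.1]
rmax 91.49224183974017
[-5.26340257e-01  9.76353152e-02  1.77077455e+00 -4.44089210e-16
  1.27318279e+00 -2.83739491e-01] [-5.72168276e-01 -1.66276143e-01  1.81766891e+00  7.77596864e-05
  1.49018673e+00 -3.31113787e-01]
```

```bash
python3 - <<'E'
from h import *
a=np.radians(-193.9); u=np.array([np.cos(a),np.sin(a)]); tx=np.array([u[1],-u[0]])
B=np.array([508.39,-119.17]); y2=np.arctan2(tx[1],tx[0]); pos=lambda r,h:np.array([*(B+(r-66)*u-36*tx),235+h-27])
robot.movel(pos(125,14),down(y2),v=120); robot.wait(.2); f0=F()
ok=True
for r,h in((93,14),(77,1),(64,1)):
    hit=robot.movel(pos(r,h),v=30,guard=4); print(r,h,hit,np.round(F()-f0,1),np.round(np.array(telemetry.current_ee_pos())-pos(r,h),1))
    if hit: ok=False;break
if ok:
    robot.movel(pos(64,-6),v=25,guard=4); print(F()-f0)
    hit=robot.movel(pos(64,-14),v=6,guard=2.2); print('low',hit,np.round(F()-f0,1),np.array(telemetry.current_ee_pos())-pos(64,0))
snap('scene','s4'); im,_=snap('wrist','w4'); print(telemetry.current_t())
b=cv2.imread('pics/s4.png')[110:220,200:330]; cv2.imwrite('pics/s4c.png',np.hstack([cv2.resize(b,(455,384)),cv2.resize(cv2.imread('pics/w4.png')[:,150:],(345,384))]))
E
```

```text
93 14 False [-0.9  0.2  0.2] [-0.1  0.  -0. ]
77 1 False [-0.1  0.5 -0.5] [-0.  0. -0.]
64 1 False [-0.5  1.3 -0.4] [-0.   0.  -0.1]
[-1.1690328   0.41704334  0.60697484]
low True [ 0.1 -0.2  5.1] [ 0.03809947  0.01153417 -9.51976776]
27.9917
```

View pics/s4c.png

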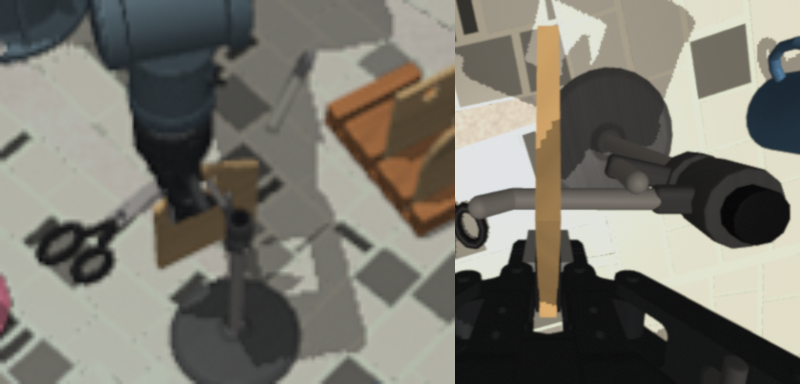

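The bar passes through the hole: its tip shows left of the plate and the hub right of it. Contact came at h = -9.5 mm, as it should. Next I'll release.

```bash
python3 - <<'E'
from h import *
p=np.array(telemetry.current_ee_pos())
robot.movel(p+[0,0,.4],v=5); robot.wait(.4); print(F())
robot.open_gripper(); robot.wait(.5)
robot.movel(p+[0,0,60],v=50,guard=5); 
a=np.radians(-193.9); u=np.array([np.cos(a),np.sin(a)]); tx=np.array([u[1],-u[0]]); B=np.array([508.39,-119.17])
robot.movel(p+[0,0,160],v=150); robot.movel(p+np.array([*(-40*tx),160]),v=150); robot.wait(1)
im,_=snap('wrist','w5'); _,P=cloud('wrist','w5'); print(telemetry.current_t())
snap('scene','s5')
Q=P.reshape(-1,3); Q=Q[(Q[:,2]>130)]; r=(Q[:,:2]-B)@u+66; t=(Q[:,:2]-B)@tx
m=(r>50)&(r<80)&(abs(t)<75)
for k in range(-60,65,10):
    w=m&(abs(t-k)<4)
    if w.sum()>3: zt=np.percentile(Q[w,2],95); e=w&(Q[:,2]>zt-4); print(k,w.sum(),'z',round(zt,1),'r',np.round(np.percentile(r[e],[5,95]),1))
for k in (26,35,44,74,80):
    w=(abs(r-k)<3)&(abs(t)<20)&(Q[:,2]>228)
    if w.sum()>3: print('bar',k,np.round(np.percentile(t[w],[3,97]),1))
b=cv2.imread('pics/s5.png')[110:220,200:330]; cv2.imwrite('pics/s5c.png',np.hstack([cv2.resize(b,(455,384)),cv2.resize(cv2.imread('pics/w5.png')[:,150:],(345,384))]))
E
```

```text
[0.50540891 0.19197905 0.94752438]
33.6583
-60 1562 z 457.1 r [50.4 79.5]
-50 71 z 230.0 r [60.4 67.5]
-40 78 z 235.9 r [60.5 67.5]
-30 86 z 241.9 r [60.6 68.2]
-20 100 z 248.1 r [60.8 68.1]
-10 110 z 254.4 r [60.9 68. ]
0 343 z 258.1 r [61.  67.9]
10 109 z 254.7 r [61.  67.9]
20 102 z 249.1 r [60.9 68. ]
30 100 z 242.9 r [60.9 68. ]
40 97 z 237.3 r [60.9 68.1]
50 95 z 231.2 r [60.9 68.1]
60 56 z 226.0 r [60.8 68.2]
bar 26 [-3.7  4.2]
bar 35 [-2.9 10.8]
bar 44 [-2.9  4.3]
bar 74 [-2.9  4.2]
bar 80 [-3.   4.1]
```

View pics/s5c.png

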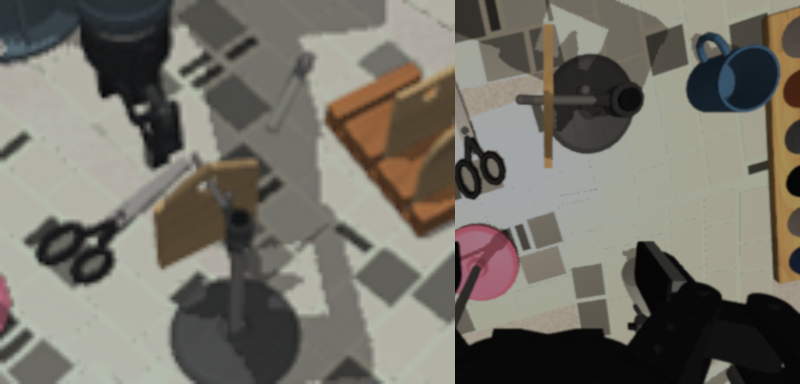

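The template hangs level on the bar at about r = 64 mm with its peak at z = 258. The bar hasn't moved off the pin, and the gripper is clear. Handing in.

```bash
python3 -c "
from h import *
print(job.close_job())"
```

```text
the job is handed in; nothing more can be done
None
```

The swivel arm was turned until it stopped against the pin, the pocket template was hung on it by its hole and let go with the gripper clear, and the job was handed in at about 34 s of the 72 s allowed; no verdict came back.

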